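Scrap the broken biscuit through the waste flap

TASK

One of the three biscuits on the white prep board is broken: push it, never picking it up, to the edge of the waste opening, press the spring flap well down with one finger and, while that finger holds it open, push the broken biscuit over the edge with the other finger so that it drops into the pan below. Do not shove it onto the shut flap; let the flap spring shut at the end. Leave the whole biscuits and everything else where they are.

Things in the scene. Friction and masses are not known exactly. Their poses are not given: they have to be found in the camera images.
- station: Prep station fixed to the table: white board, 340 (x) by 440 (y) by 20 mm, flat top 140 mm above the table, on a steel frame. Origin on the table under the board's centre; x points away from the robot at yaw 0, z up. A rectangular waste opening, x -0.120 to -0.020, y -0.120 to +0.120 in this frame, is closed by a steel flap. The biscuits lie at x 0.033 to 0.055.
- lip (a point): Middle of the opening's long edge on the biscuits' side (station x = -0.020, y = 0), level with the board's top. The edge runs 120 mm to either side along y; the opening lies on its -x side. Axes as the station's. The biscuits lie side by side (y about -0.085, 0, +0.085, any order) their centres 53 to 75 mm from this edge, each with a free straight way to it.
- pan (a point): Centre of the inner floor of the steel waste pan that hangs under the opening, 20 mm above the table; the pan is 154 by 257 mm inside and 96 mm deep. Axes as the station's.
- flap (a joint): Flap angle, rad: 0 shut (level, top face 10 mm below the board's top), grows as it is pressed down, stop at 1.1. Hinged along y under the edge opposite the lip (axis at station x -0.117, 126 mm above the table): the edge beside the lip swings down. Smooth plate 95 mm long, 234 wide. A spring shuts it when let go: 0.08 N m at 0, 0.19 N m at 0.6 rad (about 3.5 N pressed 55 mm from the hinge).
- flap_edge (a point): Middle of the flap's free edge, on its top face, 95 mm from the hinge; it moves down with the flap.
- broken: Broken biscuit, hard, 22 g: a disc 60 mm across, 10 mm thick, with a piece gone along a straight edge 10 mm from the disc's centre, so it is 40 by 57 mm. Origin: the disc's centre, on the underside; x points square at the straight edge (at x +0.010; the round side reaches x -0.030). The straight edge starts facing away from the opening, turned up to 0.5 rad.
- whole0: A whole round biscuit, 60 mm diameter, 10 mm thick, 30 g, loose on the board; origin at the centre of its underside. To be left alone.
- whole1: The other whole round biscuit, the same size; origin at the centre of its underside. To be left alone.
- cutter: Steel cutter ring, 44 mm across and 30 mm tall, loose in the far corner of the board; origin at the centre of its underside. To be left alone.
- rolling_pin: Steel rolling pin, 64 mm thick and 490 mm long with its handles, lying on the table to the left of the station; origin under its middle, x along it.
- cake_tin: Round steel cake tin, 200 mm across, 75 mm tall, on the table to the right; origin at the centre of its underside.
- mug: Blue mug, 82 mm across, 90 mm tall, handle on one side, to the right of the station; origin at the centre of its underside.
- tub: White spread tub, 96 mm across, 82 mm tall, to the right of the station; origin at the centre of its underside.
Things that resemble listed ones, but are neither listed nor needed, are in the scene too. Leave any blue or yellow look-alike of the broken alone.

How it is judged (in metres and radians):
On the way, in this order (a step that is already met when the one before it is completed fails the run):
1. one finger holds the flap pressed open while a finger pushes the broken biscuit, still on the board (value of joint flap above 0.3 rad and contact force between the fingers and flap above 0.3 N and contact force between the fingers and broken above 0.01 N and z of broken in the frame of station above 0.12 m), for 0.05 s.
2. the broken biscuit has gone down through the opening (z of broken in the frame of station below 0.095 m), for 0.05 s.
At the end, for the whole second after the job is handed in: The broken biscuit lies at rest in the pan under the flap, the flap has sprung shut (less than 0.05 rad), and both whole biscuits are within 15 mm of where they started (x of broken in the frame of pan between -0.078 and 0.078 m and y of broken in the frame of pan between -0.13 and 0.13 m and z of broken in the frame of station below 0.085 m and linear speed of broken below 0.03 m/s and value of joint flap below 0.05 rad and distance of each of whole0, whole1 from where it was at the start of the episode below 0.015 m); the robot touches nothing.
It fails at once if the broken biscuit is lifted more than 15 mm off the board (z of broken in the frame of station above 0.155 m).
It fails at once if the broken biscuit is shoved onto the flap while it is shut or nearly shut (less than 0.15 rad) (contact force between broken and flap above 0.05 N and value of joint flap below 0.15 rad).
It fails at once if a whole biscuit or the cutter ring is moved more than 15 mm (distance of any of whole0, whole1, cutter from where it was at the start of the episode above 0.015 m).
It fails at once if something else on the table is moved more than 20 mm (distance of any of rolling_pin, cake_tin, mug, tub from where it was at the start of the episode above 0.02 m).
It also fails if it takes over 51 s, if anything falls off the work surface, if the arm or the gripper's body presses on something with over 40 N, if the wrist force passes 120 N, or if a joint passes its speed limit or range.

ROBOT

A 7-joint arm with a two-finger parallel gripper is mounted at the origin on the work surface. World frame = base frame: x ahead of the robot, y to its left, z up, the work surface at z = 0. Lengths are in mm, angles in rad, forces in N, time in s.
With the tool pointing down it reaches from about 400 to 875 mm from the base axis. Payload 19.3 kg.
Tool frame: the origin (TCP) lies at the very end of the fingers, on their centre line; the grasp point (between the pads) lies 19 mm behind it (grip_point_offset is the z of the grasp point in the tool frame, in mm); z points along the fingers, x is the direction in which the jaws open and shut, and the axes are right-handed (so a half turn about z gives the same grasp; the last joint's range is limited). The gripper opens to 85 mm and grips with 20 to 120 N. Pads are 22 mm wide; open, the fingers measure 114 mm over their backs; the gripper's body (76 mm by 85 mm) begins 54 mm behind the grasp point. The pads swing forward as they close: fully open they stand 13 mm farther back than shut.
Start: joints at [1.106, 0.521, -0.036, 1.599, 0.021, 1.021, -0.113], TCP at [240.362, -576.924, 231.291] pointing down, gripper open.
Joint ranges: [-2.91, 2.91], [-0.3, 2.13], [-1.5, 1.42], [0.17, 2.43], [-1.26, 4.41], [0.16, 1.93], [-2.52, 2.52]. Speed limits (rad/s): [1.89, 1.89, 2.39, 2.39, 3.01, 3.01, 3.01].

INTERFACE

Orientations are given as a 3x3 rotation matrix whose columns are the frame's x, y, z axes.
In Python, from workcell import movep, movel, goto_joints, open_gripper, clamp, wait, inverse_kinematics, read_state, camera, PlanningError, finish_job, grip_point_offset gives the robot as it stands. Calls block until the motion is done:
- movep(position, orientation): joint-space move of the TCP to a pose.
- movel(position, frame=None, max_speed=150, guard=None): straight line of the TCP; frame=None keeps the orientation; max_speed is the mean speed in mm/s. With guard (N) it stops when the force on the tool has changed by that much, and returns True; else False.
- goto_joints(angles): joint-space move.
- open_gripper() and clamp(): open the fingers fully, or close them until they stop; the grip force is fixed at half the most.
- wait(seconds).
- inverse_kinematics(position, orientation): joint angles nearest the present ones, or None.
- read_state(): the state.
- camera(name): name is "scene" or "top"; returns a dict with "image" (384x512x3 uint8, blue, green, red), "range_z" (384x512 float32, mm along the optical axis (not along the pixel's ray), 0 where there is no reading), "fx", "fy", "cx", "cy" (pixels), "dist_coeffs" ([k1, k2, p1, p2, k3] as OpenCV has them; the pictures are not rectified), "cam_to_world" (4x4, takes a point from camera to world coordinates). Camera axes: x right, y up, looking along -z (the intrinsics and any distortion apply to the point x, -y, -z); pixel columns grow to the right and rows downward; lengths in mm; the calibration is good to about 2 mm. A picture is of the moment at which its call begins.
A pose or a line that the arm cannot do raises PlanningError and nothing moves.
- finish_job(): hands the job in, once; it reports no verdict.
The state is a dict: "time": time; "qpos": joint angles; "qvel": joint speeds; "joint_efforts": joint torques, N m; "eef_pos": TCP position; "tool_rot": TCP orientation; "ft_force": force on the tool from outside, world axes, zero at the start; "torque": the same for the moment, N m; "finger_gap": finger opening in mm.
Only numpy, scipy, OpenCV 4.12 (cv2) and the standard library are available. Lean on these libraries where they do the work, as an engineer would, in place of code of your own. Each camera call takes 0.05 s, during which the arm holds its last target.

## Working session

There is one attempt and no reset: what is moved stays moved. The work goes in short steps, each a Python script; the robot and the scene stay as the last script left them, time stands still between calls to the robot, and variables do not carry over. Pictures are saved under pics/ and viewed, and the job is handed in when it is done.

```bash
ls; mkdir -p pics
python3 - <<'E'
from workcell import *
import cv2,numpy as np
s=read_state();print(s['time'],s['eef_pos'],s['finger_gap'],grip_point_offset)
for n in('scene','top'):
    c=camera(n);cv2.imwrite(f'pics/{n}0.png',c['image']);np.savez(f'{n}0.npz',**c)
    print(n,c['fx'],c['fy'],c['cx'],c['cy'],c['dist_coeffs'],np.round(c['cam_to_world'],3).tolist())
E
```

```text
pics
0.0 [ 240.24130341 -576.61403704  230.73775977] 85.16692606645874 -18.700000000000003
scene 431.7275133990155 431.7275133990155 249.7279313858972 188.40982159783047 [0.04513423 0.         0.         0.         0.        ] [[0.687, -0.451, 0.57, 1311.992], [0.727, 0.408, -0.553, -742.946], [0.016, 0.794, 0.608, 888.856], [0.0, 0.0, 0.0, 1.0]]
top 497.0159456729171 497.0159456729171 254.27863058567303 201.65969503745674 [-0.15388161  0.          0.          0.          0.        ] [[-0.084, 0.975, -0.207, 181.175], [-0.996, -0.083, 0.015, 2.524], [-0.003, 0.208, 0.978, 1959.172], [0.0, 0.0, 0.0, 1.0]]
```

View pics/scene0.png

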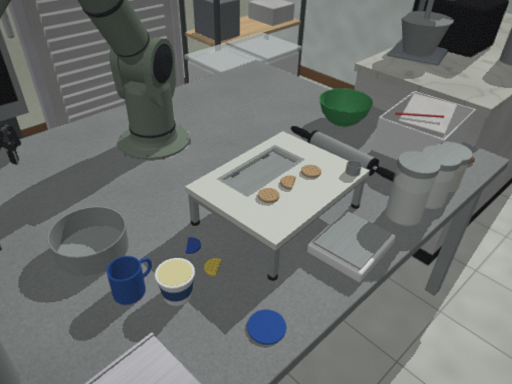

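View pics/top0.png

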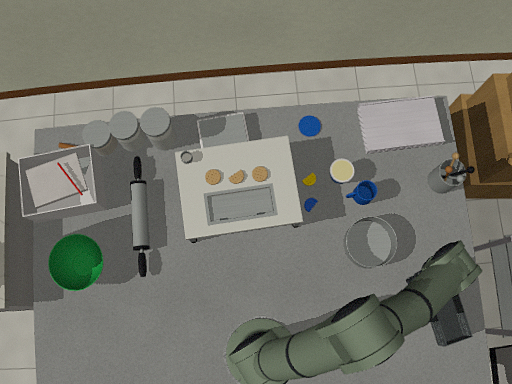

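Scene: three biscuits on the board. In top, whole ones are at (214,177) and (260,174), and the one at (237,177) looks cut. The blue half (310,205) and yellow half (310,180) lie on the table and are look-alikes, so I leave them. I'll confirm this with an enlarged crop.

```bash
cat > h.py <<'E'
import cv2,numpy as np
def load(n):return dict(np.load(n,allow_pickle=True))
def toplane(c,uv,z):
    K=np.array([[c['fx'],0,c['cx']],[0,c['fy'],c['cy']],[0,0,1.]])
    p=cv2.undistortPoints(np.array(uv,float).reshape(-1,1,2),K,np.array(c['dist_coeffs'],float)).reshape(-1,2)
    d=np.c_[p[:,0],-p[:,1],-np.ones(len(p))]
    T=np.array(c['cam_to_world'],float);w=d@T[:3,:3].T;o=T[:3,3]
    return o+w*((z-o[2])/w[:,2])[:,None]
E
python3 - <<'E'
from h import *
crops={'top':(165,130,145,115),'scene':(180,125,200,120)}
for n,(x,y,w,h) in crops.items():
    c=load(n+'0.npz');im=c['image']
    k=4 if n=='scene' else 5
    cv2.imwrite(f'pics/{n}crop.png',cv2.resize(im[y:y+h,x:x+w],None,fx=k,fy=k,interpolation=cv2.INTER_CUBIC))
    hsv=cv2.cvtColor(im,cv2.COLOR_BGR2HSV)
    m=((hsv[...,0]>5)&(hsv[...,0]<22)&(hsv[...,1]>70)&(hsv[...,2]>80)).astype(np.uint8)
    mm=np.zeros_like(m);mm[y:y+h,x:x+w]=m[y:y+h,x:x+w]
    cs,_=cv2.findContours(mm,cv2.RETR_EXTERNAL,cv2.CHAIN_APPROX_NONE)
    for q in cs:
        if cv2.contourArea(q)<30:continue
        P=toplane(c,q.reshape(-1,2),150)[:,:2].astype(np.float32)
        M=cv2.moments(P.reshape(-1,1,2))
        (cc,r)=cv2.minEnclosingCircle(P)
        print(n,cv2.contourArea(q),q.reshape(-1,2).mean(0),'cen',M['m10']/M['m00'],M['m01']/M['m00'],'circ',cc,r,cv2.minAreaRect(P))
    # board
    w_=((hsv[...,1]<40)&(hsv[...,2]>185)).astype(np.uint8)
    cs,_=cv2.findContours(w_,cv2.RETR_CCOMP,cv2.CHAIN_APPROX_NONE)
    for q in cs:
        b=cv2.boundingRect(q)
        if cv2.contourArea(q)>1000 and x-30<b[0]<x+w:
            P=toplane(c,q.reshape(-1,2),140)[:,:2].astype(np.float32)
            print(' reg',b,cv2.contourArea(q),cv2.minAreaRect(P))
E
```

```text
top 115.0 [236.65789474 177.07894737] cen 664.4474687844931 33.24125486096838 circ (669.6149291992188, 36.37842559814453) 29.716352462768555 ((662.252197265625, 32.01164245605469), (38.609527587890625, 59.04716110229492), 29.893129348754883)
top 166.0 [212.5        176.54761905] cen 674.06384714463 124.2526613971572 circ (674.28857421875, 124.32234954833984) 29.72002410888672 ((674.4669189453125, 124.25166320800781), (56.65024948120117, 56.6693229675293), 58.128719329833984)
top 169.5 [259.29268293 173.70731707] cen 670.41261775623 -52.56542115259715 circ (670.699462890625, -52.349727630615234) 29.77009391784668 ((670.1473999023438, -52.228904724121094), (54.21907424926758, 57.456451416015625), 40.963844299316406)
scene 207.0 [268.45833333 194.95833333] cen 675.1051826519105 -53.19643222621634 circ (674.7769165039062, -54.1519775390625) 32.00316619873047 ((675.7734375, -53.13330078125), (52.826663970947266, 62.8531494140625), 45.627777099609375)
scene 121.0 [287.63157895 181.36842105] cen 668.377609605686 32.010005510491915 circ (675.0175170898438, 35.66022872924805) 31.111011505126953 ((669.4468383789062, 30.651939392089844), (37.611297607421875, 59.914920806884766), 41.956817626953125)
scene 161.5 [310.76744186 170.72093023] cen 678.2299030809468 123.41457616069212 circ (680.20703125, 124.0082015991211) 31.919952392578125 ((678.244873046875, 123.35955810546875), (54.950096130371094, 59.84497833251953), 72.63936614990234)
 reg (186, 132, 182, 112) 9730.5 ((631.65234375, 37.83348083496094), (337.1942443847656, 436.8173828125), 3.786297559738159)
 reg (215, 144, 91, 63) 2597.5 ((596.5177612304688, 36.211090087890625), (205.04295349121094, 275.9957275390625), 4.0378007888793945)
```

View pics/topcrop.png

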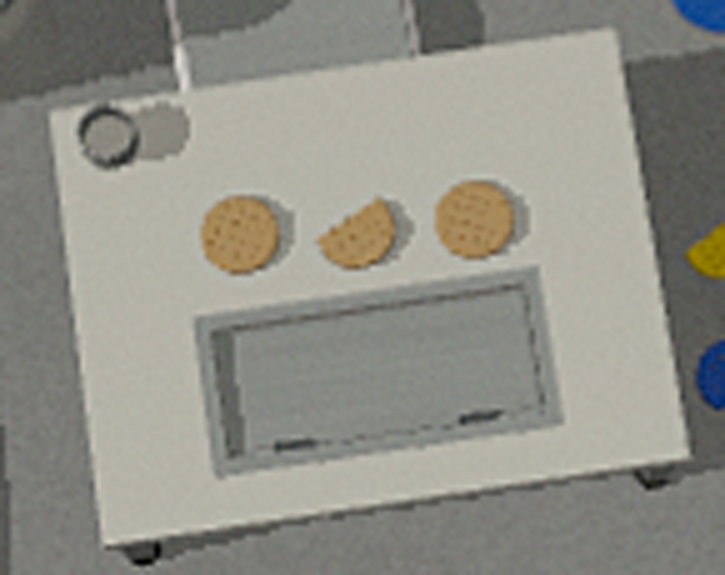

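View pics/scenecrop.png

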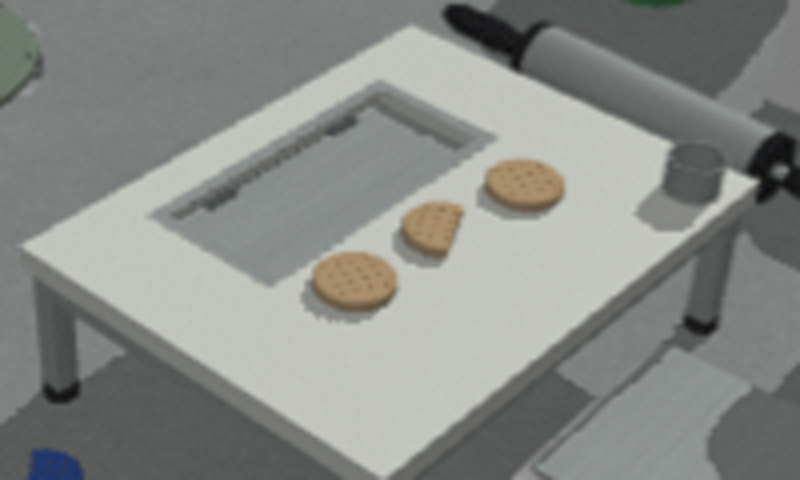

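The middle biscuit is the broken one: it is cut and beige, at top (237,177) and scene (288,181). Next I get the station frame from its edges.

Run:
```python
from h import *
c=load('top0.npz')
f=lambda L:np.array(L)/5.-0.4+np.array([165,130])
for n,L,z in(('board',[(50,112),(618,30),(690,458),(105,545)],140),('open',[(195,318),(538,268),(562,423),(220,475)],140)):
    P=toplane(c,f(L),z)[:,:2];r=cv2.minAreaRect(P.astype(np.float32));print(n,P.round(1).tolist(),r)
    for i in range(4):
        d=P[(i+1)%4]-P[i];print(np.linalg.norm(d).round(1),np.degrees(np.arctan2(d[1],d[0])).round(2))
c=load('scene0.npz')
f=lambda L:np.array(L)/4.-0.4+np.array([180,125])
for n,L in(('board',[(410,25),(757,183),(385,480),(22,247)]),('open',[(378,82),(497,137),(268,286),(150,214)])):
    P=toplane(c,f(L),140)[:,:2];print(n,P.round(1).tolist(),cv2.minAreaRect(P.astype(np.float32)),P.mean(0))
```

```text
board [[787.1, 264.3], [815.5, -177.1], [477.4, -197.3], [448.9, 240.2]] ((632.0955810546875, 32.74021911621094), (339.0806884765625, 442.4045104980469), 3.672600269317627)
442.4 -86.33
338.7 -176.59
438.5 93.73
339.1 4.08
open [[615.1, 162.6], [631.8, -98.0], [511.8, -104.9], [494.2, 151.7]] ((562.8782348632812, 28.458778381347656), (121.42544555664062, 261.1587219238281), 3.6536476612091064)
261.2 -86.35
120.1 -176.7
257.2 93.94
121.5 5.19
board [[447.6, 245.3], [787.1, 266.9], [816.7, -170.1], [479.2, -192.7]] ((632.1373901367188, 37.612579345703125), (340.27386474609375, 439.3489685058594), 3.8725852966308594) [632.64837154  37.37030813]
open [[493.9, 157.6], [613.4, 168.4], [629.9, -93.1], [509.6, -99.3]] ((561.5410766601562, 33.84618377685547), (120.43384552001953, 262.09613037109375), 3.6134092807769775) [561.70106603  33.39855644]
```

```bash
cat >> h.py <<'E'
S0=np.array([632.,33.]);YAW=.0655
RS=np.array([[np.cos(YAW),-np.sin(YAW)],[np.sin(YAW),np.cos(YAW)]])
def s2w(x,y,z):return np.r_[S0+RS@[x,y],z]
def w2s(p):return RS.T@(np.array(p)[:2]-S0)
def down(a,flip=1): # vertical tool, tool x along world angle a
    x=flip*np.array([np.cos(a),np.sin(a),0]);z=np.array([0,0,-1.]);return np.c_[x,np.cross(z,x),z]
def tilt(psi,tau,flip=1): # jaw axis B->A along station dir (-cos psi,-sin psi), A lower by tau
    h=np.r_[RS@[-np.cos(psi),-np.sin(psi)],0];u=np.array([0,0,1.])
    xt=np.cos(tau)*h-np.sin(tau)*u; zt=-np.sin(tau)*h-np.cos(tau)*u
    x=flip*xt;return np.c_[x,np.cross(zt,x),zt],xt,zt,h
def tcp_for_B(pB,psi,tau,flip=1,back=13.):
    # pB: world point of finger B's inner bottom edge -> TCP
    R,xt,zt,h=tilt(psi,tau,flip); return np.array(pB)+42.6*xt+back*zt,R,pB+99.6*xt
E
python3 - <<'E'
from h import *
from workcell import *
print(w2s([670.8,36]),[w2s(p) for p in([675.3,124.2],[671.6,-52.6])])
a=np.radians(28.5);n=np.array([np.cos(a),np.sin(a)]);e=np.array([679.6,40.8])
for f in(1,-1):
  for d,z in((25,210),(25,144),(11-41,144)):
    q=inverse_kinematics(np.r_[e+n*d,z],down(a+np.pi/2,f));print('push',f,d,z,None if q is None else np.round(q,2))
for psi in(.5,.6,.7):
 for tau in(.4,.45):
  for f in(1,-1):
   for x,y,z in((22,-10,200),(15,-12,142.5),(-18,-32,142.5),(-18,-32,200)):
    t,R,A=tcp_for_B(s2w(x,y,z),psi,tau,f);q=inverse_kinematics(t,R)
    print(psi,tau,f,(x,y,z),t.round(0),w2s(A).round(0),A[2].round(0),None if q is None else np.round(q,2))
E
```

```text
[38.91315843  0.45398374] [array([49.17647883, 88.17031206]), array([ 33.91229165, -88.00838866])]
push 1 25 210 [ 0.46  0.98 -1.28  1.35  0.93  1.46  1.31]
push 1 25 144 [ 0.47  1.07 -1.28  1.4   1.02  1.4   1.26]
push 1 -30 144 [ 0.56  1.01 -1.28  1.55  0.99  1.33  1.23]
push -1 25 210 [ 0.04  0.69 -0.35  1.37  0.24  1.12 -1.41]
push -1 25 144 [ 0.01  0.75 -0.29  1.43  0.23  0.99 -1.4 ]
push -1 -30 144 [ 0.05  0.67 -0.28  1.58  0.22  0.92 -1.38]
0.5 0.4 1 (22, -10, 200) [626.   6. 171.] [-59. -54.] 161.0 [ 0.04  0.48 -0.04  1.95 -0.49  0.42 -2.15]
0.5 0.4 1 (15, -12, 142.5) [619.   4. 114.] [-66. -56.] 104.0 [ 0.07  0.56 -0.08  2.   -0.62  0.3  -2.  ]
0.5 0.4 1 (-18, -32, 142.5) [587. -18. 114.] [-99. -76.] 104.0 [ 0.15  0.53 -0.13  2.07 -0.66  0.27 -1.91]
0.5 0.4 1 (-18, -32, 200) [587. -18. 171.] [-99. -76.] 161.0 [ 0.11  0.43 -0.07  2.03 -0.53  0.4  -2.06]
0.5 0.4 -1 (22, -10, 200) [626.   6. 171.] [-59. -54.] 161.0 [ 0.5   0.55 -0.67  1.93  0.33  0.43  0.26]
0.5 0.4 -1 (15, -12, 142.5) [619.   4. 114.] [-66. -56.] 104.0 [ 0.47  0.63 -0.62  1.98  0.46  0.31  0.15]
0.5 0.4 -1 (-1
[... 3751 characters left out ...]
-54. -70.] 99.0 [ 0.23  0.6  -0.2   1.96 -0.66  0.36 -1.71]
0.7 0.45 1 (-18, -32, 142.5) [593. -23. 112.] [-87. -90.] 99.0 [ 0.3   0.57 -0.24  2.02 -0.7   0.34 -1.62]
0.7 0.45 1 (-18, -32, 200) [593. -23. 170.] [-87. -90.] 157.0 [ 0.26  0.47 -0.17  1.99 -0.62  0.47 -1.73]
0.7 0.45 -1 (22, -10, 200) [631.   2. 170.] [-47. -68.] 157.0 [ 0.6   0.6  -0.73  1.89  0.17  0.45  0.65]
0.7 0.45 -1 (15, -12, 142.5) [624.  -1. 112.] [-54. -70.] 99.0 [ 0.59  0.69 -0.71  1.94  0.3   0.34  0.57]
0.7 0.45 -1 (-18, -32, 142.5) [593. -23. 112.] [-87. -90.] 99.0 [ 0.63  0.65 -0.69  2.01  0.18  0.31  0.72]
0.7 0.45 -1 (-18, -32, 200) [593. -23. 170.] [-87. -90.] 157.0 [ 0.66  0.55 -0.72  1.97  0.05  0.42  0.8 ]
```

Run:
```python
from h import *
from workcell import *
a=np.radians(28.5);n=np.array([np.cos(a),np.sin(a)]);e=np.array([679.6,40.8]);R=down(a+np.pi/2,-1)
clamp()
movep(np.r_[e+n*25,200],R)
print(read_state()['time'],read_state()['finger_gap'])
g=movel(np.r_[e+n*25,144.],R,guard=15);s=read_state();print(g,s['time'],s['eef_pos'],s['ft_force'])
c=camera('scene');cv2.imwrite('pics/scene1.png',cv2.resize(c['image'][110:250,170:390],None,fx=3.6,fy=3.6))
```

```text
3.6167 -0.17531780462125196
False 4.1417 [701.64130954  52.47862383 143.99817575] [ 0.80914921 -0.2123856   0.20794579]
```

View pics/scene1.png

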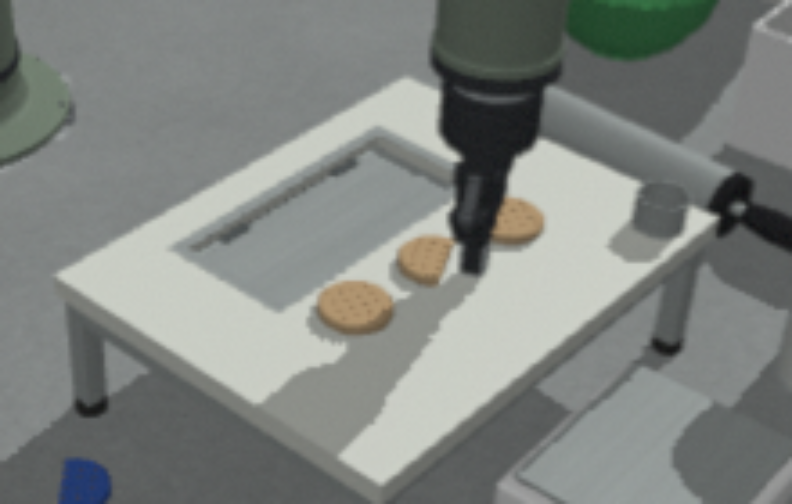

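The fingertip stands just behind the broken biscuit's straight edge (crop (470,265)). Now I push.

Run:
```python
from h import *
from workcell import *
a=np.radians(28.5);n=np.array([np.cos(a),np.sin(a)]);e=np.array([679.6,40.8]);R=down(a+np.pi/2,-1)
g=movel(np.r_[e+n*(11-41),144.],R,max_speed=30,guard=20);s=read_state();print(g,s['time'],s['eef_pos'],s['ft_force'])
movel(np.r_[e+n*(11-36),144.],R)
movel(np.r_[e+n*(11-34),195.],R)
# step aside to see
psi,tau=.65,.45
open_gripper()
t,Rt,A=tcp_for_B(s2w(28,0,215),psi,tau,-1)
movep(t,Rt)
print(read_state()['time'])
for nme in('scene','top'):
    c=camera(nme);np.savez(nme+'2.npz',**c)
    x,y,w,h={'top':(165,130,145,115),'scene':(170,110,220,140)}[nme]
    cv2.imwrite(f'pics/{nme}2.png',cv2.resize(c['image'][y:y+h,x:x+w],None,fx=3.6 if nme=='scene' else 5,fy=3.6 if nme=='scene' else 5,interpolation=cv2.INTER_CUBIC))
```

```text
False 6.175 [653.27319573  26.55738379 143.95814994] [0.55050224 0.52917412 0.00551575]
9.25
```

View pics/scene2.png

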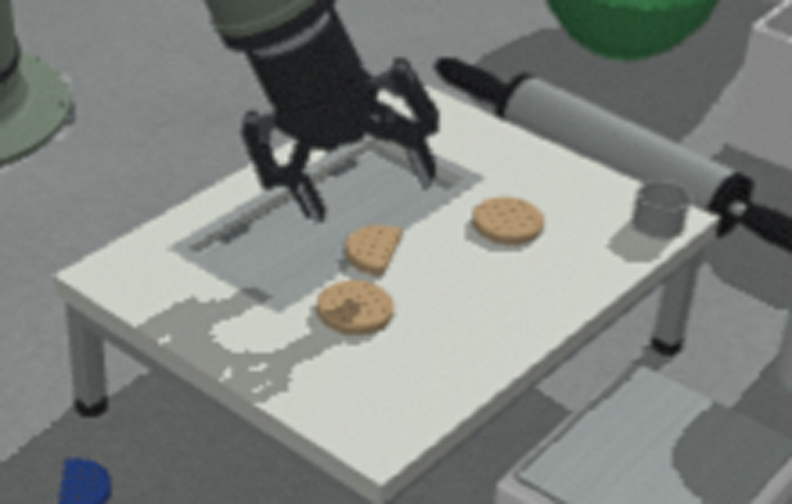

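View pics/top2.png

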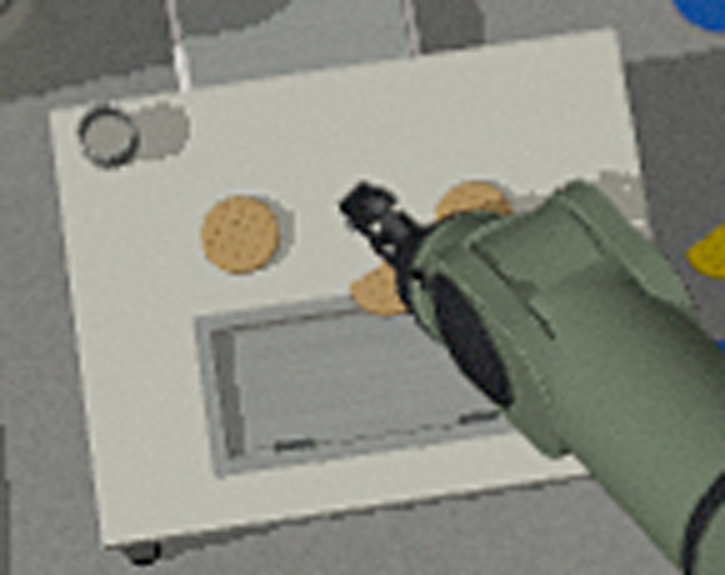

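Both tilted fingers are visible in scene (A tip crop (317,215), B tip (430,180)). The broken biscuit is at the lip, crop (372,250). Next I measure the biscuit and check the fingertip model.

Run:
```python
from h import *
from workcell import *
def proj(c,P):
    T=np.array(c['cam_to_world'],float);p=(np.atleast_2d(P)-T[:3,3])@T[:3,:3]
    p=p*[1,-1,-1];K=np.array([[c['fx'],0,c['cx']],[0,c['fy'],c['cy']],[0,0,1.]])
    return cv2.projectPoints(p,np.zeros(3),np.zeros(3),K,np.array(c['dist_coeffs'],float))[0].reshape(-1,2)
c=load('scene2.npz');im=c['image']
s=read_state();R=np.array(s['tool_rot']);t=np.array(s['eef_pos']);print(s['finger_gap'],t)
v=cv2.resize(im[110:250,170:390],None,fx=3.6,fy=3.6,interpolation=cv2.INTER_CUBIC)
for k,(pt) in enumerate([(42.6,0,-13),(42.6,0,0),(-57,0,-13),(-57,0,0)]):
    u=proj(c,t+R@np.array(pt));print(pt,((u-[170,110])*3.6).round(0));q=((u[0]-[170,110])*3.6+1.3).astype(int)
    cv2.circle(v,tuple(map(int,q)),3,[(0,0,255),(0,255,0)][k%2],-1)
# biscuit
hsv=cv2.cvtColor(im,cv2.COLOR_BGR2HSV)
m=((hsv[...,0]>5)&(hsv[...,0]<22)&(hsv[...,1]>70)&(hsv[...,2]>80)).astype(np.uint8)
c0=load('scene0.npz')
cs,_=cv2.findContours(m[110:250,170:390],cv2.RETR_EXTERNAL,cv2.CHAIN_APPROX_NONE,)
for q in cs:
    if cv2.contourArea(q)<30:continue
    q=q.reshape(-1,2)+[170,110];P=toplane(c,q,150)[:,:2].astype(np.float32);M=cv2.moments(P.reshape(-1,1,2))
    ce=np.array([M['m10'],M['m01']])/M['m00'];print(q.mean(0),ce,w2s(ce),cv2.minAreaRect(P))
# lip line and opening drawn, plus expected biscuit outline
a=np.radians(28.5);n=np.array([np.cos(a),np.sin(a)]);d=np.array([670.8,36])-41*n
th=np.linspace(0,2*np.pi,120);o=np.c_[30*np.cos(th),30*np.sin(th)];o[:,0]=np.minimum(o[:,0],10)
W=d+o@np.array([[n[0],n[1]],[-n[1],n[0]]])
for z,col in((150,(255,0,0)),(140,(255,255,0))):
    u=proj(c,np.c_[W,np.full(len(W),z)]);cv2.polylines(v,[np.int32((u-[170,110])*3.6+1.3)],True,col,1)
print('expected disc centre',w2s(d))
L=np.array([s2w(x,y,140) for x,y in((-20,-120),(-20,120),(-120,120),(-120,-120))])
cv2.polylines(v,[np.int32((proj(c,L)-[170,110])*3.6+1.3)],True,(0,0,255),1)
cv2.imwrite('pics/scene2m.png',v)
```

```text
85.19276921682204 [635.37169771  13.64968128 184.7457615 ]
(42.6, 0, -13) [[424. 184.]]
(42.6, 0, 0) [[430. 197.]]
(-57, 0, -13) [[308. 221.]]
(-57, 0, 0) [[314. 233.]]
[268.28571429 195.        ] [674.93697221 -53.06308232] [ 37.21179799 -88.68889339] ((675.6985473632812, -53.059940338134766), (52.826663970947266, 62.86090850830078), 45.627777099609375)
[272.97435897 178.23076923] [629.52202878  11.61196503] [ -3.87257236 -21.17998028] ((627.5746459960938, 10.415153503417969), (37.229793548583984, 63.74073791503906), 27.51239013671875)
[310.59090909 170.86363636] [678.49484491 122.8668582 ] [52.27721449 86.63091626] ((678.5818481445312, 122.52259826660156), (55.985435485839844, 60.09975051879883), 13.256932258605957)
expected disc centre [  1.67842747 -16.70919808]
```

View pics/scene2m.png

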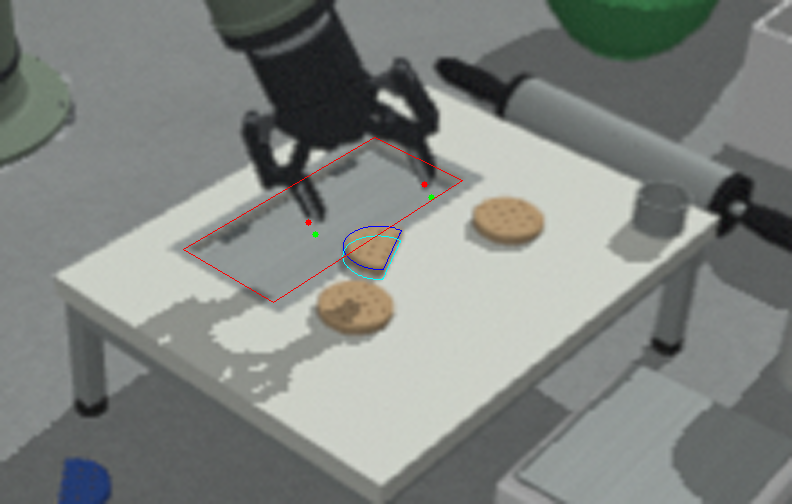

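The fingertip model agrees with the picture: the red dots fall on the tips. The biscuit's nose is about 8–11 mm over the lip, its centre of mass still about 13 mm short of it. Now I lower A onto the flap with B behind the biscuit.

```bash
cat >> h.py <<'E'
PSI,TAU=.65,.43
ns=np.array([np.cos(.43),np.sin(.43)]);tt=np.array([-np.sin(PSI),np.cos(PSI)])
EM=np.array([9.5,-13.])
def pose(k,z):  # k = clearance behind the edge along ns
    b=EM+k*ns-7*tt
    t,R,A=tcp_for_B(s2w(b[0],b[1],z),PSI,TAU,-1);return t,R,A
E
python3 - <<'E'
from h import *
from workcell import *
for k,z in((14,190),(14,142.5),(-30,142.5),(-30,200)):
    t,R,A=pose(k,z);print(t.round(),w2s(A).round(1),A[2].round(1),np.round(inverse_kinematics(t,R),2))
t,R,A=pose(14,190);movep(t,R)
t,R,A=pose(14,142.5);g=movel(t,R,max_speed=40,guard=25);s=read_state();print(g,s['time'],s['eef_pos'],t,s['ft_force'])
c=camera('scene');cv2.imwrite('pics/scene3.png',cv2.resize(c['image'][110:250,170:390],None,fx=3.6,fy=3.6,interpolation=cv2.INTER_CUBIC))
c=camera('top');cv2.imwrite('pics/top3.png',cv2.resize(c['image'][130:245,165:310],None,fx=5,fy=5,interpolation=cv2.INTER_CUBIC))
E
```

```text
[634.   0. 160.] [-45.6 -67.5] 148.5 [ 0.69  0.68 -0.91  1.89  0.52  0.5   0.29]
[634.   0. 113.] [-45.6 -67.5] 101.0 [ 0.63  0.73 -0.82  1.91  0.59  0.4   0.25]
[595. -21. 113.] [-85.6 -85.9] 101.0 [ 0.71  0.7  -0.84  2.    0.58  0.36  0.28]
[595. -21. 170.] [-85.6 -85.9] 158.5 [ 0.8   0.63 -0.96  1.96  0.49  0.49  0.34]
False 10.9417 [6.34230875e+02 2.39244563e-01 1.13196132e+02] [6.34103056e+02 1.76577931e-01 1.12924749e+02] [-1.00280207 -0.55676825  1.89156802]
```

View pics/scene3.png

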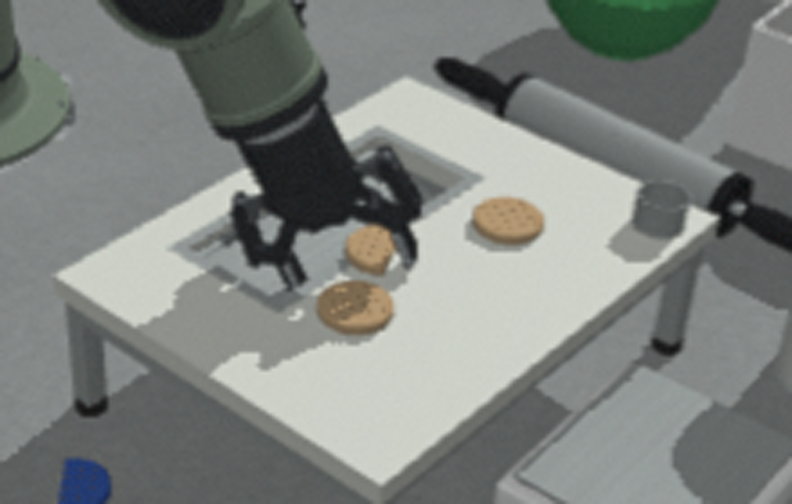

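View pics/top3.png

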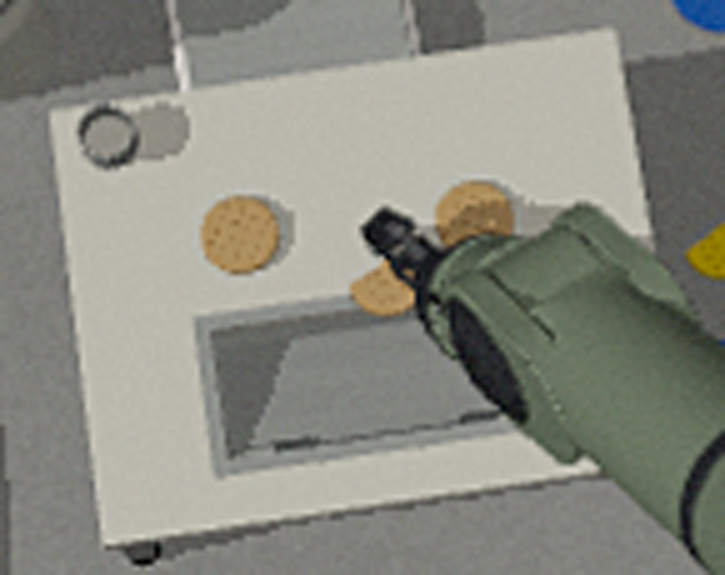

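The flap is pressed open (2.2 N, dark gap at top crop (250,370)), and B stands behind the biscuit at scene crop (410,255). I push slowly, checking partway.

```bash
python3 - <<'E'
from h import *
from workcell import *
for i,k in enumerate((-4,-14)):
    t,R,A=pose(k,142.5);g=movel(t,R,max_speed=25,guard=25);s=read_state();print(k,g,s['time'],s['eef_pos'],t,s['ft_force'])
    c=camera('scene');cv2.imwrite(f'pics/scene4{i}.png',cv2.resize(c['image'][130:230,210:330],None,fx=5,fy=5,interpolation=cv2.INTER_CUBIC))
E
python3 -c "
import cv2,numpy as np
a=[cv2.resize(cv2.imread(f'pics/scene4{i}.png'),(400,333)) for i in (0,1)];cv2.imwrite('pics/s4.png',np.hstack(a))"
```

```text
-4 False 11.9083 [618.25448037  -8.50277119 112.89111052] [618.26789608  -8.38191044 112.92474907] [0.4817774  0.08461044 2.86941073]
-14 False 12.5083 [609.31201743 -13.3324393  112.90213576] [609.47058524 -13.1366262  112.92474907] [ 0.45146527 -0.66357982  4.39791363]
```

View pics/s4.png

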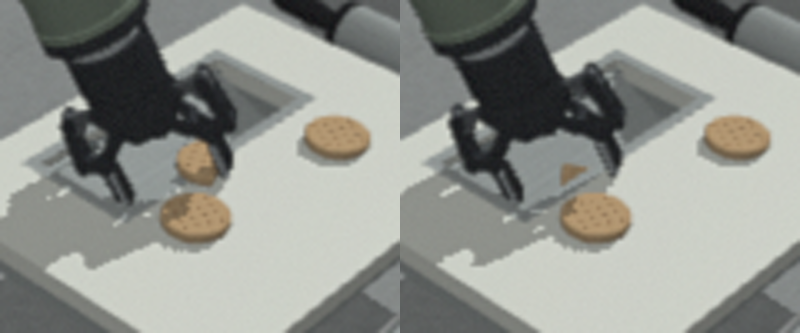

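In the second frame the biscuit has tipped through the opening. I wait and look again.

Run:
```python
from h import *
from workcell import *
wait(0.6)
s=read_state();print(s['time'],s['ft_force'])
a=[]
c=camera('scene');a.append(cv2.resize(c['image'][130:230,210:330],(400,333),interpolation=cv2.INTER_CUBIC))
c=camera('top');a.append(cv2.resize(c['image'][150:233,200:300],(400,333),interpolation=cv2.INTER_CUBIC))
cv2.imwrite('pics/s5.png',np.hstack(a))
```

```text
13.1583 [0.77321111 0.30272858 3.24571484]
```

View pics/s5.png

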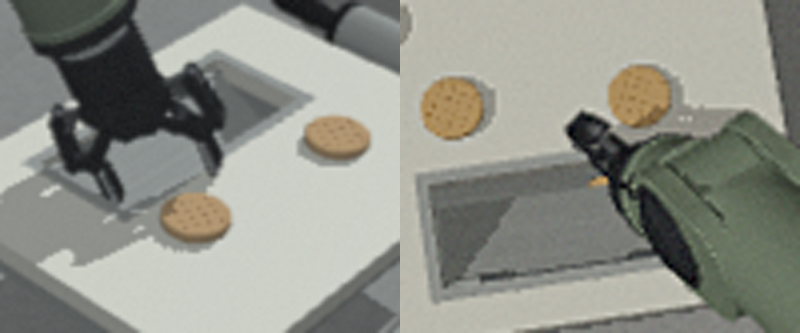

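Run:
```python
from h import *
from workcell import *
c=camera('top');im=c['image'];hsv=cv2.cvtColor(im,cv2.COLOR_BGR2HSV)
m=(hsv[...,0]>5)&(hsv[...,0]<22)&(hsv[...,1]>70)&(hsv[...,2]>50)
T=c['cam_to_world']
for v in range(188,225):
    for u in range(205,285):
        if m[v,u]:
            rz=c['range_z'][v,u]
            d=toplane(c,[(u,v)],0)[0]-T[:3,3]; zc=-(d@T[:3,2]);p=T[:3,3]+d*rz/zc
            print(u,v,im[v,u],rz.round(0),w2s(p).round(0),p[2].round(0))
cv2.imwrite('pics/t6.png',cv2.resize(im[180:215,215:275],(780,455),interpolation=cv2.INTER_NEAREST))
```

```text
249 194 [ 97 138 167] 1985.0 [-11. -40.] 24.0
250 194 [ 97 152 187] 1980.0 [-12. -44.] 29.0
251 194 [ 83 136 172] 1982.0 [-12. -48.] 27.0
247 195 [ 89 116 136] 1977.0 [-15. -32.] 31.0
248 195 [ 94 149 184] 1975.0 [-16. -36.] 33.0
249 195 [ 92 147 184] 1974.0 [-17. -40.] 34.0
250 195 [ 94 153 188] 1979.0 [-16. -44.] 29.0
251 195 [ 96 148 188] 1980.0 [-17. -48.] 28.0
247 196 [ 91 112 128] 1930.0 [-29. -30.] 75.0
```

View pics/t6.png

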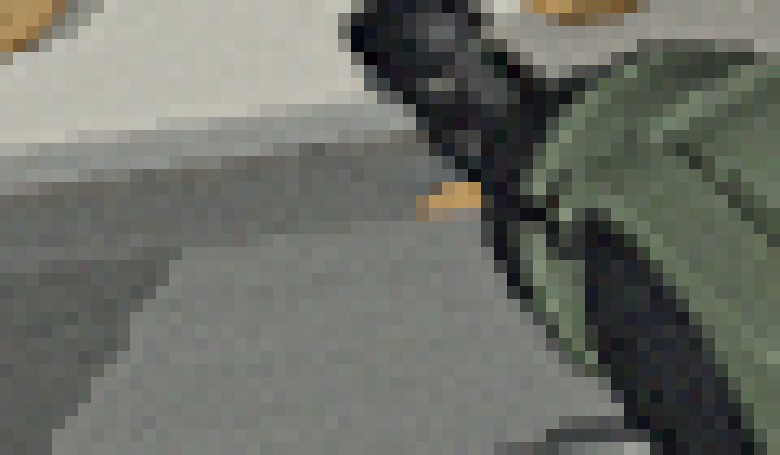

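The range reading puts it at z≈24–34 mm, so it lies flat on the pan floor at station x ≈ -15. I lift straight up to let the flap shut, then move clear and check.

Run:
```python
from h import *
from workcell import *
t,R,A=pose(-14,142.5)
movel(t+[0,0,90],R,max_speed=120)
movep([420,-330,330],down(0 if inverse_kinematics([420,-330,330],down(0)) is not None else np.pi/2))
s=read_state();print(s['time'],s['eef_pos'],s['ft_force'])
for nme in('scene','top'):
    c=camera(nme);np.savez(nme+'7.npz',**c)
    im=c['image'];hsv=cv2.cvtColor(im,cv2.COLOR_BGR2HSV)
    m=((hsv[...,0]>5)&(hsv[...,0]<22)&(hsv[...,1]>70)&(hsv[...,2]>80)).astype(np.uint8)
    x,y,w,h={'top':(165,130,145,115),'scene':(170,110,220,140)}[nme]
    cs,_=cv2.findContours(m[y:y+h,x:x+w],cv2.RETR_EXTERNAL,cv2.CHAIN_APPROX_NONE)
    for q in cs:
        if cv2.contourArea(q)<10:continue
        P=toplane(c,q.reshape(-1,2)+[x,y],150)[:,:2].astype(np.float32);M=cv2.moments(P.reshape(-1,1,2));print(nme,M['m10']/M['m00'],M['m01']/M['m00'])
    cv2.imwrite(f'pics/{nme}7.png',im)
c=load('top7.npz');T=c['cam_to_world']
for v,u in((195,240),(205,240),(212,240),(203,215),(200,265)):
    d=toplane(c,[(u,v)],0)[0]-T[:3,3];p=T[:3,3]+d*np.median(c['range_z'][v-1:v+2,u-1:u+2])/-(d@T[:3,2]);print(u,v,w2s(p).round(),p[2].round())
```

```text
15.6417 [ 420.48380515 -329.18152459  329.55316095] [0.39761617 0.98738844 0.1897622 ]
scene 674.8625199945616 -53.14538083617476
scene 678.1711968807223 123.55722137301748
top 673.8267268352906 124.12115574023727
top 670.4575455579594 -52.40900536678766
240 195 [-34.  -4.] 132.0
240 205 [-72.   1.] 130.0
240 212 [-98.   5.] 131.0
215 203 [-50.  94.] 128.0
265 200 [-66. -94.] 128.0
```

View pics/scene7.png

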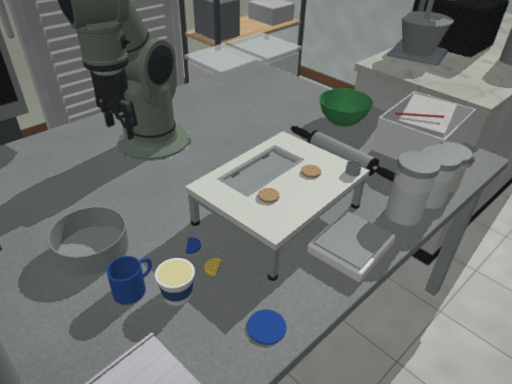

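View pics/top7.png

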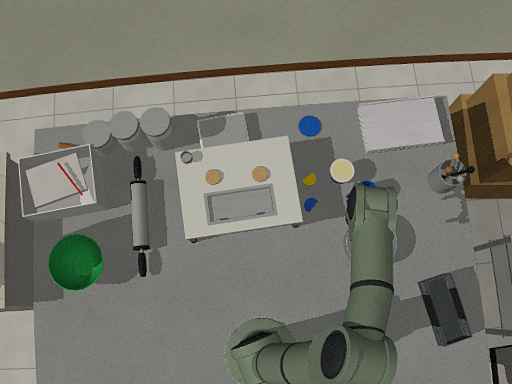

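The flap is level (readings z 128–132 across it) and the broken biscuit is gone from the board. The two whole biscuits, at top (214,177) and (260,174), have not moved, and the arm is clear. I hand in.

Run:
```python
from workcell import *
finish_job();print(read_state()['time'])
```

```text
the job is handed in; nothing more can be done
the job is handed in; nothing more can be done
```

The broken biscuit is in the waste pan, the flap has sprung shut, and I handed the job in at about 16 s of the 51 s allowed. `finish_job` gives no verdict, so this rests on my own checks.

**What I did:** I pushed the broken biscuit, the middle of the three, to the edge of the opening with the closed fingers. I then opened and tilted the gripper. One finger held the flap down at an estimated 0.4 rad or more (worked out from the fingertip position), with about 2–4 N on the tool. The other finger pushed the biscuit over the edge.

**Last checks:**
- **Biscuit:** with the flap still held open, the range image put its visible part at z 24–34 mm, station x about -15 mm. That is flat on the pan floor, roughly 55 mm from the pan's centre, inside the 78 mm limit. It can't be seen with the flap shut, so this was not rechecked afterwards.
- **Flap:** readings across it were 128–132 mm, so it is level, as it should be when shut.
- **Whole biscuits:** both are within about 0.5 mm of where they started.
- **Other objects:** I saw no movement in the final pictures. The arm hid the mug and part of the tin in the top view; in the scene view both looked unmoved.

**Disagreements:** the two cameras differed by 3–5 mm in x on the biscuits, because each sees a different side face, and by about 4 mm in y on the board's corners. I allowed for both in the clearances.

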